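# Sort the hollow dummy and load the solid anvil under the press ram

## Task

Two polished steel anvil bars on the bench look the same, but one is only a hollow shipping dummy and much lighter: lift them to tell which is which. Lay the hollow one flat in the blue tray, and slide the solid one lengthwise under the low ram plate of the arbor press, between the side guides, until it is fully home against the back stop. Set the bars down gently rather than dropping them, do not knock the ram plate, and leave the bronze insert, the red-handled pin and the grey gusset where they are.

Things in the scene. Friction and masses are not known exactly. Their poses are not given: they have to be found in the camera images.
- anvil_a: polished steel press-anvil bar, a plain rectangular bar 130 x 40 x 20 mm (x, y, z), outwardly identical to the other one; one of the two is solid (about 0.80 kg), the other a hollow shipping dummy (about 0.25 kg), each +-10 %; which is which can only be told by lifting. Starts flat on the bench. Origin: centre of its underside; x along its length, z up
- anvil_b: polished steel press-anvil bar, a plain rectangular bar 130 x 40 x 20 mm (x, y, z), outwardly identical to the other one; one of the two is solid (about 0.80 kg), the other a hollow shipping dummy (about 0.25 kg), each +-10 %; which is which can only be told by lifting. Starts flat on the bench. Origin: centre of its underside; x along its length, z up
- press: blue arbor press, fixed. Origin: on the bench, on the mouth's centre line; x points into the press (the open mouth faces -x), z up. Flat bed, top 12 mm above the bench, x = -150 to +200 mm, 150 mm wide. Head (z 190 to 320 mm, 80 mm wide) begins at x = 36 mm, column at x = 115 mm; raised lever on the -y side. A bar fully home has its centre at x = -20 mm, its rear 40 mm out in front of the ram plate
- stop (a point): foot of the press's back stop: centre of its face, on the bed, at x = +45 mm, z = 12 mm of press, same axes. The stop is 14 mm high, 70 mm wide, rigid. Sliding the solid bar along the bed takes roughly 5 to 12 N
- guides (a point): mouth of the two steel side guides, on the bed's centre line at x = -45 mm, z = 12 mm of press, same axes. Guides 10 mm high, on the bed from here to the stop; channel 50 mm wide (bar 40 mm), flared to about 62 mm over the first 15 mm
- ram: fixed ram of the press with its wide steel ram plate, the low overhang; same origin and axes as press. Plate: x from -45 to +75 mm, 100 mm wide, underside 39 mm and top 53 mm above the bench, so 27 mm above the bed (the bars are 20 mm high). The 30 mm square ram bar rises from it between x = 30 and 60 mm
- tray: blue open tray, fixed, outside 210 x 150 x 28 mm (x, y, z), walls 5 mm, floor 5 mm thick. Origin: centre of its underside; x along its length, z up
- insert: bystander: bronze threaded insert standing upright, 60 mm high, 44 mm across, flange 56 mm. Origin: centre of its underside
- pin: bystander: stainless ball-lock pin with a red handle, lying, 117 mm long, 22 mm high; x along it from handle to tip. Origin: under the middle of it
- gusset: bystander: matte grey titanium gusset plate, a lightened right triangle with 120 mm legs, 6 mm thick, lying flat. Origin: underside, middle of the long side
Not all that is in view belongs to the job. What is shaped like the anvil_a but orange is not meant. What is shaped like the anvil_b but green is not meant.

How it is judged:
By the outcome, as a careful person would: the job done as asked, in the order asked, and still so for the second after the job is handed in, with the robot touching nothing.
It also fails if it takes over 72 s, if anything falls off the work surface, if the arm or the gripper's body presses on something with over 40 N, if the wrist force passes 120 N, or if a joint passes its speed limit or range.

## Robot

A 7-joint arm with a two-finger parallel gripper is mounted at the origin on the work surface. World frame = base frame: x ahead of the robot, y to its left, z up, the work surface at z = 0. Lengths are in m, angles in rad, forces in N, time in s.
With the tool pointing down it reaches from about 0.4 to 0.85 m from the base axis. Payload 10.4 kg.
Tool frame: the origin (TCP) lies midway between the tips of the shut fingers; the grasp point (between the pads) lies 19 mm behind it; z points along the fingers, y is the direction in which the jaws open and shut (so a half turn about z gives the same grasp; the last joint's range is limited). The gripper opens to 85 mm and grips with 20 to 120 N. Pads are 22 mm wide; open, the fingers measure 114 mm over their backs; the gripper's body (76 mm by 85 mm) begins 54 mm behind the grasp point. The pads swing forward as they close: fully open they stand 13 mm farther back than shut.
Start: joints at [-1.262, 0.332, -0.065, 1.46, 0.022, 1.35, -0.088], TCP at [0.204, 0.591, 0.193] pointing down, gripper open.
Joint ranges: [-2.6, 2.6], [-0.5, 2.12], [-1.47, 1.34], [0.16, 2.42], [-1.27, 4.41], [0.06, 2.06], [-2.6, 2.6]. Speed limits (rad/s): [2.22, 2.22, 2.79, 2.79, 3.14, 3.14, 3.14].

## Interface

Orientations are given as a unit quaternion [x, y, z, w].
In Python, from cell import env, camera, search_frame, trace gives the robot as it stands.
- The arm moves only by the shell command python3 -m pendant 'ROWS' [OPENING]. ROWS is JSON, a list of rows, each a list of 2 entries, a list of its own where there are three numbers: the shift along the tool's x, y, z in m, then the turn, a rotation vector about the tool's x, y, z in rad. In form: [[[dx, dy, dz], [rx, ry, rz]], ...]. A call has 1 to 10 rows; each row shifts and turns the commanded pose from where the row before left it, along the tool's axes as they then stand; what a row does not reach is not made up. A row lasts 1/12 s, in which the tool goes at most 41.7 mm and 7.16 degrees, less where a joint would pass 70% of its speed; a pose out of reach is approached as far as the arm can. A call is refused whole if a number of a shift passes 0.0417 or a number of a turn 0.125, either way. A call with a gripper value outside its range is refused whole. OPENING is the gripper command: -1 is fully open, 1 is shut, values between are in proportion, set as the call begins (- or left out, the last holds). The fingers move at their own pace and stop on an object; the grip force is fixed at half the most. Time passes only in rows, so rows that do not move let the fingers close. It gives the time, the measured TCP pose, the force and the opening at its end, in the units of the state.
- env.sense(): the state, without advancing time (a new reading comes with each control period).
- camera(name): name is "scene" or "top" or "wrist"; returns a dict with "frame" (420x560x3 uint8, red, green, blue), "z_map" (420x560 float32, m along the optical axis (not along the pixel's ray), 0 where there is no reading), "fx", "fy", "cx", "cy" (pixels), "world_to_cam" (4x4, takes a point from world to camera coordinates). Camera axes: x right, y up, looking along -z (the intrinsics and any distortion apply to the point x, -y, -z); pixel columns grow to the right and rows downward; lengths in m; the calibration is good to about 2 mm. A picture is of the moment at which its call begins.
- env.sign_off(): hands the job in, once; it reports no verdict.
Trained networks look in the newest picture that a camera, given by its name, has taken for a name from the list of things; names that differ only in an ending like _2 or _b are one class to them, and where a whole thing is asked for, a point or a joint stands for the part that bears it (a point fixed in the world has none). Each returns a list of dicts, best first, with "score" (0 to 1); they miss things now and then, are a little off and sometimes report something else, mostly with a low value. They report only what shows in the picture. A call takes as long as a camera call. They do not tell look-alikes from the thing itself.
- search_frame(camera, target): "at" ([column, row] in pixels, amid what is visible of it).
- trace(camera, target): "region" (420x560 bool, what is visible of it) and "at" ([column, row] in pixels, amid what is visible of it).
The state is a dict: "t": time; "joint_positions": joint angles; "qvel": joint speeds; "effort": joint torques, N m; "position": TCP position; "tool_rot": TCP orientation; "contact_force": force on the tool from outside, world axes, zero at the start; "wrist_torque": the same for the moment, N m; "grip_width": opening from 0.0 (shut) to 1.0 (fully open).
Only numpy, scipy, OpenCV 4.12 (cv2) and the standard library are available. Lean on these libraries where they do the work, as an engineer would, in place of code of your own. Each camera call takes 0.05 s, during which the arm holds its last target. There are 200 camera calls.

## Working session

There is one attempt and no reset: what is moved stays moved. The work goes in short steps, Python scripts to look and compute and a shell command to move; the robot and the scene stay as the last step left them, time stands still between calls to the robot, and variables do not carry over. Pictures are saved under pics/ and viewed, about 8 in all and at most 12, crops included, and the job is handed in when it is done.

```bash
ls; mkdir -p pics; cat > h.py <<'E'
import numpy as np, cv2
from cell import env, camera, search_frame, trace
def save(c,n): cv2.imwrite('pics/'+n,c['frame'][:,:,::-1])
def pts(c,m=None):
    z=c['z_map']; v,u=np.nonzero((z>0)&(np.ones_like(z,bool) if m is None else m))
    d=z[v,u]; x=(u-c['cx'])/c['fx']*d; y=(v-c['cy'])/c['fy']*d
    P=np.c_[x,-y,-d,np.ones_like(d)]
    return (np.linalg.inv(c['world_to_cam'])@P.T).T[:,:3],u,v
E
python3 - <<'E'
from h import *
s=env.sense(); print({k:np.round(v,3) for k,v in s.items()})
for n in ['top','scene']:
    c=camera(n); save(c,n+'1.png')
    for t in ['anvil_a','press','stop','guides','ram','tray','insert','pin','gusset']:
        for r in trace(n,t)[:4]:
            P,u,v=pts(c,r['region'])
            if len(P)<20: print(n,t,'few',r['at']);continue
            top=P[P[:,2]>np.percentile(P[:,2],90)-.004]
            (cx,cy),sz,a=cv2.minAreaRect(top[:,:2].astype(np.float32)*1000)
            col=c['frame'][r['region']].mean(0)
            print(n,t,round(r['score'],2),np.round(r['at']),'n',len(P),'rect',round(cx),round(cy),np.round(sz),round(a,1),'z',np.round(np.percentile(P[:,2],[5,50,95]),3),col.round())
E
```

```text
pics
{'t': np.float64(0.0), 'joint_positions': array([-1.262,  0.333, -0.065,  1.461,  0.022,  1.35 , -0.088]), 'qvel': array([ 0.003, -0.   , -0.001,  0.001,  0.001, -0.   ,  0.002]), 'effort': array([-0.0000e+00, -6.2544e+01,  4.9000e-02, -3.9161e+01,  1.6000e-02,
        1.0000e-02, -0.0000e+00]), 'position': array([0.203, 0.59 , 0.192]), 'tool_rot': array([ 0.165,  0.986, -0.001, -0.   ]), 'contact_force': array([0.391, 0.3  , 0.685]), 'wrist_torque': array([0.009, 0.043, 0.023]), 'grip_width': np.float64(1.002)}
top anvil_a 0.95 [284. 236.] n 672 rect 459 -19 [ 40. 129.] 4.3 z [0.015 0.019 0.022] [87. 86. 91.]
top anvil_a 0.82 [386. 305.] n 778 rect 268 -284 [ 40. 128.] 71.3 z [0.012 0.019 0.022] [27. 65. 34.]
top anvil_a 0.8 [285. 172.] n 701 rect 639 -24 [ 40. 129.] 10.8 z [0.012 0.019 0.023] [82. 81. 85.]
top anvil_a 0.62 [344. 192.] n 714 rect 583 -187 [128.  40.] 85.5 z [0.01  0.019 0.022] [98. 58. 30.]
top press 0.82 [116. 218.] n 10597 rect 525 421 [162.  42.] 70.8 z [0.008 0.099 0.382] [32. 39. 53.]
top stop 0.82 [115. 217.] n 10703 rect 524 420 [161.  42.] 70.8 z [0.008
[... 1549 characters left out ...]
es 0.81 [368. 105.] n 10283 rect 512 430 [167.  97.] 89.5 z [0.011 0.109 0.332] [31. 42. 60.]
scene ram 0.83 [363. 108.] n 3029 rect 513 357 [41. 23.] 50.0 z [0.05  0.13  0.359] [66. 67. 71.]
scene tray 0.91 [136. 363.] n 11268 rect 555 -378 [150. 211.] 87.2 z [0.004 0.006 0.028] [ 13.  44. 106.]
scene tray 0.31 [370. 101.] n 10381 rect 513 430 [ 96. 167.] 0.7 z [0.011 0.108 0.331] [31. 42. 60.]
scene insert 0.92 [165. 230.] n 738 rect 363 -165 [42. 40.] 87.5 z [0.006 0.038 0.061] [68. 46. 21.]
scene pin 0.7 [254. 162.] n 382 rect 355 132 [111.  27.] 85.3 z [0.004 0.018 0.023] [93. 49. 49.]
scene gusset 0.91 [362. 331.] n 2036 rect 778 -63 [120. 120.] 43.0 z [0.004 0.006 0.008] [67. 69. 70.]
```

View pics/top1.png

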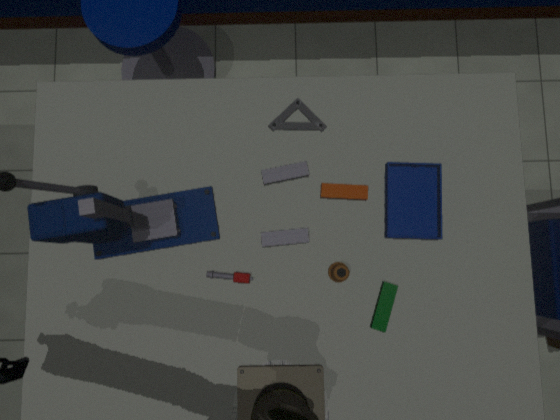

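View pics/scene1.png

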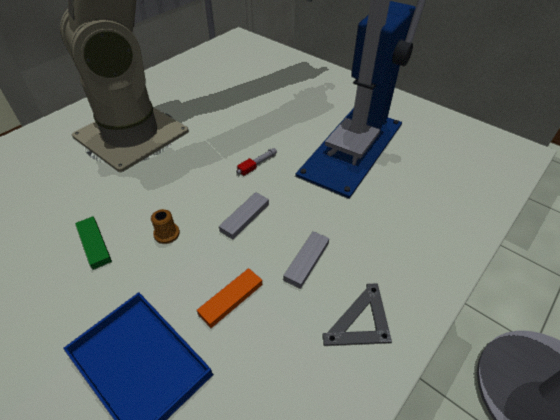

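```bash
python3 - <<'E'
from h import *
for n in ['top','scene']:
    c=camera(n); P,u,v=pts(c)
    box=(P[:,0]>.3)&(P[:,0]<.75)&(P[:,1]>.15)&(P[:,1]<.75)
    for nm,a,b in [('bed',.009,.015),('guide',.019,.0235),('stop',.0245,.028),('plate',.049,.056),('head',.31,.33)]:
        m=box&(P[:,2]>a)&(P[:,2]<b)
        img=np.zeros(c['z_map'].shape,np.uint8); img[v[m],u[m]]=1
        k,l,st,_=cv2.connectedComponentsWithStats(img)
        for i in range(1,k):
            if st[i,4]<25: continue
            s=m&(l[v,u]==i); Q=P[s]
            (x,y),sz,an=cv2.minAreaRect(Q[:,:2].astype(np.float32)*1000)
            print(n,nm,st[i,4],round(x),round(y),np.round(sz),round(an,1),np.median(Q[:,2]).round(4))
E
```

```text
top bed 2520 507 344 [150. 349.] 8.5 0.0111
top plate 1209 508 335 [100. 121.] 8.6 0.0517
top head 66 551 447 [11. 16.] 78.3 0.3197
top head 2511 494 431 [ 80. 168.] 8.5 0.3187
scene bed 2823 508 344 [150. 354.] 8.5 0.0121
scene bed 28 368 174 [43.  5.] 78.8 0.0125
scene plate 46 520 463 [77. 31.] 69.8 0.0531
scene plate 1021 510 333 [101. 124.] 8.9 0.0531
scene head 987 511 428 [168.  97.] 87.3 0.3201
```

The top view shows the press at left (about 150,218), with its mouth towards the right (-y). The two steel bars are at (285,172) and (285,236), and the tray is at (413,200). The orange (344,192) and green (384,306) bars are decoys. The scene view agrees. The press origin works out to about (0.511, 0.319) with its x axis at 98.5°.

```bash
cat > plan.py <<'E'
import sys
from h import *
from scipy.spatial.transform import Rotation as R
x,y,z,a=map(float,sys.argv[1:5])   # target TCP, world angle of tool y (deg), mod 180 nearest
s=env.sense(); r=R.from_quat(s['tool_rot'])
best=None
for k in (0,180):
    t=np.deg2rad(a+k); Y=np.array([np.cos(t),np.sin(t),0]);Z=np.array([0,0,-1.]);X=np.cross(Y,Z)
    d=(r.inv()*R.from_matrix(np.c_[X,Y,Z])).as_rotvec()
    print('turn',d.round(3))
print('shift',r.inv().apply(np.array([x,y,z])-s['position']).round(4),'pos',s['position'].round(4),'t',s['t'].round(2),'q',s['joint_positions'].round(2),'f',s['contact_force'].round(1),'w',s['grip_width'].round(3))
E
python3 plan.py .459 -.019 .15 4.3
```

```text
turn [ 0.    -0.     1.164]
turn [ 0.     0.    -1.978]Traceback (most recent call last):
  File "plan.py", line 11, in <module>
    print('shift',r.inv().apply(np.array([x,y,z])-s['position']).round(4),'pos',s['position'].round(4),'t',s['t'].round(2),'q',s['joint_positions'].round(2),'f',s['contact_force'].round(1),'w',s['grip_width'].round(3))
                                                                                                           ^^^^^^^^^^^^
AttributeError: 'float' object has no attribute 'round'
```

```bash
sed -i "s/s\['t'\].round(2)/round(s['t'],2)/;s/s\['grip_width'\].round(3)/round(float(s['grip_width']),3)/" plan.py
python3 -m pendant '[[[-0.022,-0.0246,0],[0,0,0]],[[-0.022,-0.0246,0],[0,0,0]],[[-0.022,-0.0246,0],[0,0,0]],[[-0.022,-0.0246,0],[0,0,0]],[[-0.022,-0.0246,0],[0,0,0]],[[-0.022,-0.0246,0],[0,0,0]],[[-0.022,-0.0246,0],[0,0,0]],[[-0.022,-0.0246,0],[0,0,0]],[[-0.022,-0.0246,0],[0,0,0]],[[-0.022,-0.0246,0],[0,0,0]]]' -1
python3 -m pendant '[[[-0.022,-0.0246,0],[0,0,0]],[[-0.022,-0.0246,0],[0,0,0]],[[-0.022,-0.0246,0],[0,0,0]],[[-0.022,-0.0246,0],[0,0,0]],[[-0.022,-0.0246,0],[0,0,0]],[[-0.022,-0.0246,0],[0,0,0]],[[-0.022,-0.0246,0],[0,0,0]],[[-0.022,-0.0246,0],[0,0,0]],[[-0.022,-0.0246,0],[0,0,0]],[[-0.022,-0.0246,0],[0,0,0]]]'
python3 -m pendant '[[[0,0,0],[0,0,0.1164]],[[0,0,0],[0,0,0.1164]],[[0,0,0],[0,0,0.1164]],[[0,0,0],[0,0,0.1164]],[[0,0,0],[0,0,0.1164]],[[0,0,0],[0,0,0.1164]],[[0,0,0],[0,0,0.1164]],[[0,0,0],[0,0,0.1164]],[[0,0,0],[0,0,0.1164]],[[0,0,0],[0,0,0.1164]]]'
python3 plan.py .459 -.019 .12 4.3
```

```text
t: 1.93
position: [0.3319, 0.2852, 0.1927]
tool_rot: [0.165, 0.986, 0.0, 0.0]
contact_force: [0.1, -0.8, 0.5]
grip_width: 0.995
t: 2.77
position: [0.4597, -0.0193, 0.1928]
tool_rot: [0.165, 0.986, 0.0, 0.0]
contact_force: [0.0, 0.4, -0.1]
grip_width: 1.0
t: 3.6
position: [0.4594, -0.0175, 0.1927]
tool_rot: [0.682, 0.731, 0.0, 0.0]
contact_force: [1.0, -0.0, 1.2]
grip_width: 0.998
turn [ 0.    -0.    -0.006]
turn [-0.000e+00 -1.000e-03  3.136e+00]
shift [-0.0014 -0.0005  0.0727] pos [ 0.4594 -0.0175  0.1927] t 3.6 q [-0.6  -0.07  0.53  1.9   0.04  1.3  -0.02] f [ 1.  -0.   1.2] w 0.998
```

```bash

python3 -m pendant '[[[-0.0014,0,0.02],[0,0,0]],[[0,0,0.02],[0,0,0]],[[0,0,0.02],[0,0,0]],[[0,0,0.02],[0,0,0]],[[0,0,0.02],[0,0,0]],[[0,0,0.02],[0,0,0]],[[0,0,0.02],[0,0,0]],[[0,0,0.02],[0,0,0]]]'
python3 -m pendant '[[[0,0,0.008],[0,0,0]],[[0,0,0.008],[0,0,0]],[[0,0,0.008],[0,0,0]],[[0,0,0.005],[0,0,0]],[[0,0,0],[0,0,0]]]'
python3 -m pendant '[[[0,0,0],[0,0,0]],[[0,0,0],[0,0,0]],[[0,0,0],[0,0,0]],[[0,0,0],[0,0,0]],[[0,0,0],[0,0,0]],[[0,0,0],[0,0,0]],[[0,0,0],[0,0,0]],[[0,0,0],[0,0,0]]]' 1
python3 plan.py .459 -.019 .12 4.3
```

```text
t: 4.27
position: [0.4596, -0.0189, 0.0318]
tool_rot: [0.68, 0.733, 0.0, 0.0]
contact_force: [1.0, 0.0, 0.2]
grip_width: 1.001
t: 4.68
position: [0.4592, -0.0189, 0.0031]
tool_rot: [0.68, 0.733, -0.0, -0.0]
contact_force: [-0.8, -0.3, 0.7]
grip_width: 1.0
t: 5.35
position: [0.4595, -0.0189, 0.0035]
tool_rot: [0.68, 0.733, 0.0, -0.0]
contact_force: [0.3, 0.2, -0.2]
grip_width: -0.002
turn [ 0. -0. -0.]
turn [-0.    -0.     3.142]
shift [-0.     -0.0005 -0.1165] pos [ 0.4595 -0.0189  0.0035] t 5.35 q [-0.56  0.19  0.54  2.11 -0.13  0.87  0.14] f [ 0.3  0.2 -0.2] w -0.002
```

The gripper shut on nothing, so I'll look.

```bash
python3 - <<'E'
from h import *
a=camera('wrist');b=camera('top');c=camera('scene')
w=lambda f:cv2.resize(f,(400,300))
cv2.imwrite('pics/m1.png',np.vstack([np.hstack([w(a['frame']),w(c['frame'])]),np.hstack([w(b['frame']),cv2.resize(b['frame'][140:320,180:420],(400,300))])])[:,:,::-1])
for n in ['top','scene']:
  c={'top':b,'scene':c}[n]
  for r in trace(n,'anvil_a')[:5]:
    P,u,v=pts(c,r['region']);print(n,round(r['score'],2),np.median(P,0).round(3),len(P))
w2=b['world_to_cam']; print('top cam pos',np.linalg.inv(w2)[:3,3].round(3))
for n,c in (('top',b),('wrist',a)):
  p=c['world_to_cam']@np.array([.4595,-.0189,.0035,1]);print(n,c['cx']+c['fx']*p[0]/-p[2],c['cy']-c['fy']*p[1]/-p[2],p)
E
```

```text
top 0.78 [ 0.266 -0.282  0.018] 796
top 0.62 [ 0.638 -0.022  0.018] 722
top 0.58 [ 0.582 -0.187  0.019] 719
scene 0.93 [ 0.296  0.136 -0.001] 1575
scene 0.84 [ 0.512  0.098 -0.001] 921
scene 0.76 [ 0.395 -0.043  0.484] 1192
scene 0.65 [0.451 0.474 0.054] 1044
top cam pos [0.395 0.005 1.172]
top 283.99994835242086 237.15684206624758 [ 0.0319208  -0.06681595 -1.16826044  1.        ]
wrist 278.81729765649993 239.8116834215711 [ 7.80338202e-04 -1.70642358e-02 -1.93332201e-01  1.00000000e+00]
```

View pics/m1.png

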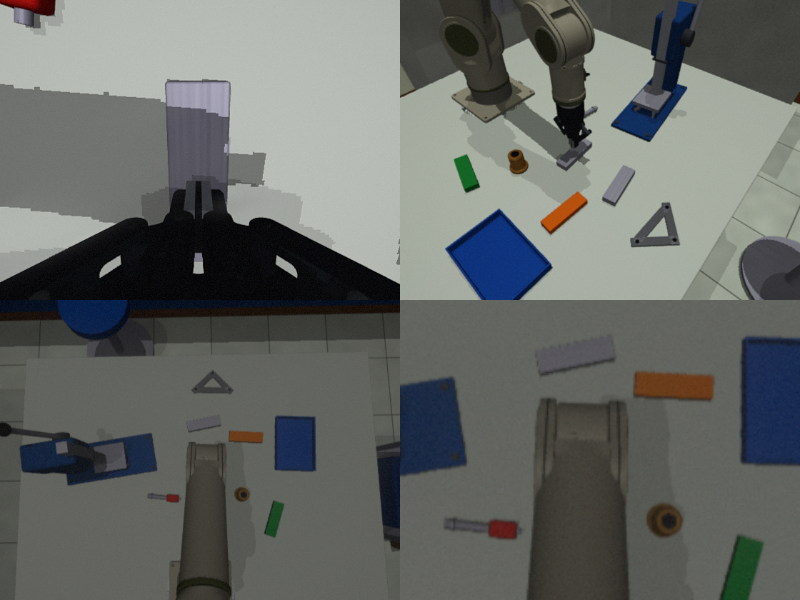

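The shut fingers appear to stand on or above the bar's top at the wrist view's centre. I'll check the heights with the wrist depth.

```bash
python3 - <<'E'
from h import *
a=camera('wrist');save(a,'w2.png');P,u,v=pts(a)
for c in (244,262,272,278,284,296):
  for r in (130,180,230,250,262,280,300):
    k=(u==c)&(v==r); print(c,r,P[k].round(3).tolist(),a['z_map'][r,c].round(3))
print(np.linalg.inv(a['world_to_cam']).round(3))
s=env.sense();print(s['effort'].round(2),s['position'],s['contact_force'],s['grip_width'])
E
```

```text
244 130 [[0.44, 0.037, 0.019]] 0.162
244 180 [[0.441, 0.015, 0.019]] 0.168
244 230 [[0.442, -0.009, 0.02]] 0.174
244 250 [[0.443, -0.019, 0.02]] 0.177
244 262 [[0.443, -0.026, 0.019]] 0.18
244 280 [[0.446, -0.013, 0.062]] 0.135
244 300 [[0.448, -0.007, 0.087]] 0.109
262 130 [[0.448, 0.038, 0.02]] 0.162
262 180 [[0.449, 0.016, 0.019]] 0.168
262 230 [[0.451, -0.009, 0.019]] 0.175
262 250 [[0.451, -0.018, 0.02]] 0.177
262 262 [[0.452, -0.009, 0.055]] 0.141
262 280 [[0.453, -0.009, 0.07]] 0.127
262 300 [[0.453, -0.007, 0.085]] 0.112
272 130 [[0.452, 0.038, 0.02]] 0.162
272 180 [[0.454, 0.016, 0.018]] 0.169
272 230 [[0.455, -0.008, 0.019]] 0.175
272 250 [[0.456, -0.018, 0.02]] 0.177
272 262 [[0.456, -0.009, 0.055]] 0.141
272 280 [[0.456, -0.009, 0.069]] 0.127
272 300 [[0.456, -0.01, 0.08]] 0.117
278 130 [[0.455, 0.038, 0.02]] 0.162
278 180 [[0.456, 0.016, 0.019]] 0.169
278 230 [[0.458, -0.008, 0.021]] 0.174
278 250 [[0.459, -0.018, 0.019]] 0.178
278 262 [[0.458, -0.008, 0.054]] 0.141
278 280 [[0.458, -0.009, 0.069]] 0.128
278 300 [[0.458, -0.011, 0.079]] 0.119
284 130 [[0.457, 0.039, 0.02]] 0.162
284 180 [[0.459, 0.016, 0.02]] 0.168
284 230 [[0.461, -0.008, 0.02]] 0.175
284 250 [[0.462, -0.017, 0.02]] 0.177
284 262 [[0.46, -0.008, 0.054]] 0.142
284 280 [[0.46, -0.008, 0.07]] 0.127
284 300 [[0.46, -0.01, 0.079]] 0.118
296 130 [[0.462, 0.039, 0.019]] 0.162
296 180 [[0.464, 0.017, 0.019]] 0.168
296 230 [[0.467, -0.007, 0.02]] 0.174
296 250 [[0.468, -0.017, 0.02]] 0.177
296 262 [[0.468, -0.023, 0.02]] 0.179
296 280 [[0.464, -0.008, 0.069]] 0.127
296 300 [[0.463, -0.006, 0.086]] 0.111
[[ 0.997 -0.074 -0.021  0.453]
 [ 0.077  0.959  0.274  0.05 ]
 [-0.    -0.275  0.961  0.185]
 [ 0.     0.     0.     1.   ]]
[-0.000e+00 -3.731e+01  3.880e+00 -3.047e+01  1.000e-02  0.000e+00
 -0.000e+00] [ 0.45940486 -0.01892455  0.00347404] [ 0.08078758 -0.30785102 -0.0652682 ] 0.0009818805588819423
```

View pics/w2.png

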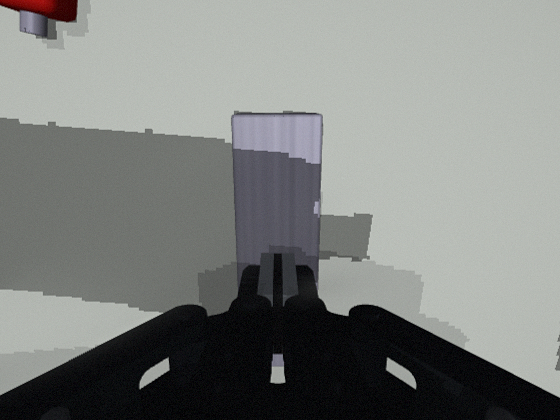

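```bash
python3 - <<'E'
from h import *
a=camera('wrist');P,u,v=pts(a)
for r in range(246,264,2):
  k=(u==268)&(v==r); print(r,P[k].round(3).tolist())
c=camera('scene');P,u,v=pts(c)
k=(np.hypot(P[:,0]-.459,P[:,1]+.019)<.03)&(P[:,2]>.025)
print(np.percentile(P[k,2],[0,1,3,5,10,50]).round(3))
for z in np.arange(.024,.1,.006):
  q=k&(P[:,2]>=z)&(P[:,2]<z+.006); print(z.round(3),q.sum(),P[q].mean(0).round(3) if q.any() else '')
p=c['frame'][100:280,180:460]; cv2.imwrite('pics/s3.png',cv2.resize(p,None,fx=2.8,fy=2.8,interpolation=cv2.INTER_CUBIC)[:,:,::-1])
E
```

```text
246 [[0.454, -0.017, 0.019]]
248 [[0.454, -0.017, 0.02]]
250 [[0.454, -0.019, 0.019]]
252 [[0.454, -0.019, 0.02]]
254 [[0.454, -0.009, 0.047]]
256 [[0.454, -0.009, 0.049]]
258 [[0.454, -0.009, 0.05]]
260 [[0.454, -0.008, 0.054]]
262 [[0.454, -0.009, 0.054]]
[0.044 0.052 0.061 0.071 0.094 0.43 ]
0.024 0 
0.03 0 
0.036 0 
0.042 5 [ 0.464 -0.028  0.046]
0.048 17 [ 0.464 -0.027  0.051]
0.054 28 [ 0.466 -0.025  0.057]
0.06 23 [ 0.466 -0.026  0.063]
0.066 26 [ 0.464 -0.027  0.069]
0.072 17 [ 0.467 -0.027  0.075]
0.078 15 [ 0.462 -0.03   0.081]
0.084 25 [ 0.462 -0.03   0.088]
0.09 53 [ 0.462 -0.027  0.093]
0.096 51 [ 0.466 -0.025  0.099]
```

View pics/s3.png

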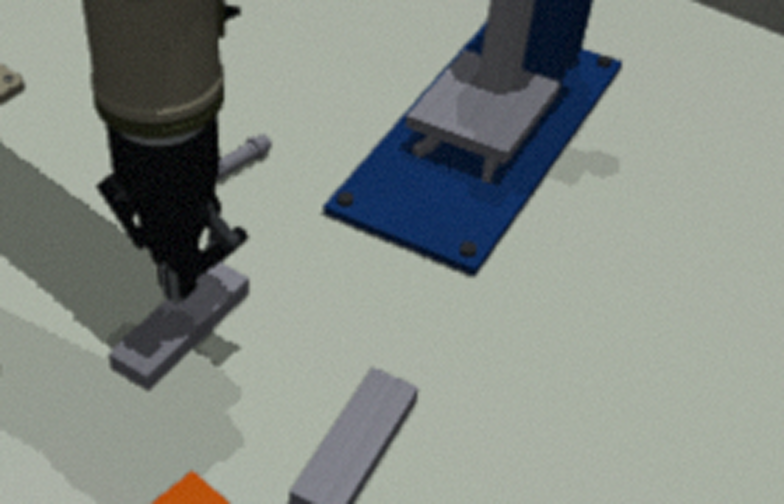

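Both cameras put the shut fingertips at z≈0.045 while the reported TCP z is 0.0035. So the tool reference is about 42 mm off in height, and xy agrees. I'll open, go lower in small steps while watching the force, and grip again.

```bash
Z='[0,0,0]'
python3 -m pendant '[[[0,0,0],[0,0,0]],[[0,0,0],[0,0,0]],[[0,0,0],[0,0,0]],[[0,0,0],[0,0,0]],[[0,0,0],[0,0,0]],[[0,0,0],[0,0,0]],[[0,0,0],[0,0,0]]]' -1
python3 -m pendant '[[[0,0,0.008],[0,0,0]],[[0,0,0.008],[0,0,0]],[[0,0,0.008],[0,0,0]],[[0,0,0.005],[0,0,0]],[[0,0,0.005],[0,0,0]],[[0,0,0.004],[0,0,0]],[[0,0,0],[0,0,0]]]'
python3 -m pendant '[[[0,0,0],[0,0,0]],[[0,0,0],[0,0,0]],[[0,0,0],[0,0,0]],[[0,0,0],[0,0,0]],[[0,0,0],[0,0,0]],[[0,0,0],[0,0,0]]]' 1
python3 plan.py .459 -.019 .1 4.3
```

```text
t: 6.33
position: [0.4594, -0.0189, 0.0035]
tool_rot: [0.68, 0.733, 0.0, -0.0]
contact_force: [-0.4, 0.4, 0.9]
grip_width: 0.972
t: 6.92
position: [0.4588, -0.0191, -0.0354]
tool_rot: [0.68, 0.733, -0.001, -0.0]
contact_force: [-0.2, 1.1, 0.6]
grip_width: 1.002
t: 7.42
position: [0.4596, -0.0188, -0.034]
tool_rot: [0.68, 0.733, 0.0, -0.0]
contact_force: [-3.4, -0.2, 6.4]
grip_width: 0.451
turn [ 0. -0.  0.]
turn [ 1.000e-03  1.000e-03 -3.142e+00]
shift [-0.     -0.0006 -0.134 ] pos [ 0.4596 -0.0188 -0.034 ] t 7.42 q [-0.54  0.27  0.52  2.13 -0.19  0.79  0.18] f [-3.4 -0.2  6.4] w 0.451
```

```bash

python3 -m pendant '[[[0,0,0],[0,0,0]],[[0,0,-0.003],[0,0,0]],[[0,0,-0.006],[0,0,0]],[[0,0,-0.01],[0,0,0]],[[0,0,-0.015],[0,0,0]],[[0,0,-0.015],[0,0,0]],[[0,0,-0.01],[0,0,0]],[[0,0,-0.005],[0,0,0]],[[0,0,0],[0,0,0]],[[0,0,0],[0,0,0]]]'
python3 -m pendant '[[[0,0,0],[0,0,0]],[[0,0,0],[0,0,0]]]'
python3 plan.py .459 -.019 .1 4.3
```

```text
t: 8.25
position: [0.4592, -0.0188, 0.0293]
tool_rot: [0.68, 0.733, 0.0, -0.0]
contact_force: [0.3, -0.2, -7.8]
grip_width: 0.451
t: 8.42
position: [0.4588, -0.019, 0.0288]
tool_rot: [0.68, 0.733, -0.001, -0.0]
contact_force: [1.1, 0.1, -7.7]
grip_width: 0.449
turn [-0.001  0.    -0.   ]
turn [0.000e+00 2.000e-03 3.142e+00]
shift [-0.      0.0001 -0.0712] pos [ 0.4588 -0.019   0.0288] t 8.42 q [-0.58  0.15  0.55  2.09 -0.09  0.93  0.11] f [ 1.1  0.1 -7.7] w 0.449
```

About 7.7 N makes it 0.79 kg, so this is the solid bar. The hollow one has to go first, so I'll set this one back down gently.

```bash

python3 -m pendant '[[[0,0,0.015],[0,0,0]],[[0,0,0.015],[0,0,0]],[[0,0,0.012],[0,0,0]],[[0,0,0.008],[0,0,0]],[[0,0,0.004],[0,0,0]],[[0,0,0.003],[0,0,0]],[[0,0,0.002],[0,0,0]],[[0,0,0.002],[0,0,0]],[[0,0,0.001],[0,0,0]],[[0,0,0.001],[0,0,0]]]'
python3 -m pendant '[[[0,0,0],[0,0,0]]]'
```

```text
t: 9.25
position: [0.4597, -0.0189, -0.0333]
tool_rot: [0.68, 0.733, 0.0, 0.0]
contact_force: [-0.5, 0.1, -7.1]
grip_width: 0.452
t: 9.33
position: [0.4595, -0.0189, -0.0334]
tool_rot: [0.68, 0.733, 0.0, 0.0]
contact_force: [-1.0, -0.1, -7.4]
grip_width: 0.451
```

```bash

python3 -m pendant '[[[0,0,0.001],[0,0,0]],[[0,0,0],[0,0,0]]]'
python3 -m pendant '[[[0,0,0.001],[0,0,0]],[[0,0,0],[0,0,0]]]'
```

```text
t: 9.5
position: [0.4597, -0.0189, -0.0339]
tool_rot: [0.68, 0.733, 0.0, -0.0]
contact_force: [-2.9, 0.2, 2.8]
grip_width: 0.45
t: 9.67
position: [0.4597, -0.0188, -0.034]
tool_rot: [0.68, 0.733, 0.0, -0.001]
contact_force: [-11.5, 0.5, 23.5]
grip_width: 0.454
```

```bash

python3 -m pendant '[[[0,0,-0.001],[0,0,0]],[[0,0,0],[0,0,0]],[[0,0,0],[0,0,0]],[[0,0,0],[0,0,0]],[[0,0,0],[0,0,0]],[[0,0,0],[0,0,0]],[[0,0,0],[0,0,0]]]' -1
python3 -m pendant '[[[0,0,-0.01],[0,0,0]],[[0,0,-0.02],[0,0,0]],[[0,0,-0.02],[0,0,0]],[[0,0,-0.02],[0,0,0]],[[0,0,-0.01],[0,0,0]],[[0,0,0],[0,0,-0.113]],[[0,0,0],[0,0,0]],[[0,0,0],[0,0,0]]]'
python3 plan.py .640 -.024 .046 10.8
```

```text
t: 10.25
position: [0.4594, -0.0189, -0.0346]
tool_rot: [0.68, 0.733, -0.0, -0.0]
contact_force: [0.0, 0.8, -0.3]
grip_width: 1.001
t: 10.92
position: [0.4592, -0.0189, 0.0454]
tool_rot: [0.639, 0.77, 0.0, -0.0]
contact_force: [0.7, 0.5, -0.2]
grip_width: 0.998
turn [-0.    -0.    -0.003]
turn [-0.     0.     3.138]
shift [-0.0383  0.1767 -0.0006] pos [ 0.4592 -0.0189  0.0454] t 10.92 q [-0.58  0.12  0.55  2.08 -0.07  0.97  0.2 ] f [ 0.7  0.5 -0.2] w 0.998
```

```bash

python3 -m pendant '[[[-0.0048,0.0221,0],[0,0,0]],[[-0.0048,0.0221,0],[0,0,0]],[[-0.0048,0.0221,0],[0,0,0]],[[-0.0048,0.0221,0],[0,0,0]],[[-0.0048,0.0221,0],[0,0,0]],[[-0.0048,0.0221,0],[0,0,0]],[[-0.0048,0.0221,0],[0,0,0]],[[-0.0048,0.0221,0],[0,0,0]],[[0,0,0],[0,0,0]]]'
python3 -m pendant '[[[0,0,0.015],[0,0,0]],[[0,0,0.02],[0,0,0]],[[0,0,0.015],[0,0,0]],[[0,0,0.01],[0,0,0]],[[0,0,0.01],[0,0,0]],[[0,0,0.009],[0,0,0]],[[0,0,0],[0,0,0]]]'
python3 -m pendant '[[[0,0,0],[0,0,0]],[[0,0,0],[0,0,0]],[[0,0,0],[0,0,0]],[[0,0,0],[0,0,0]],[[0,0,0],[0,0,0]],[[0,0,0],[0,0,0]]]' 1
python3 -m pendant '[[[0,0,0],[0,0,0]],[[0,0,-0.003],[0,0,0]],[[0,0,-0.006],[0,0,0]],[[0,0,-0.01],[0,0,0]],[[0,0,-0.02],[0,0,0]],[[0,0,-0.02],[0,0,0]],[[0,0,-0.02],[0,0,0]],[[0,0,-0.02],[0,0,0]],[[0,0,0],[0,0,0]],[[0,0,0],[0,0,0]]]'
python3 plan.py .554 -.378 .065 87
```

```text
t: 11.67
position: [0.6428, -0.0235, 0.0442]
tool_rot: [0.639, 0.77, -0.0, 0.0]
contact_force: [0.4, 0.0, -0.0]
grip_width: 0.998
t: 12.25
position: [0.6391, -0.0235, -0.0353]
tool_rot: [0.638, 0.77, -0.001, -0.001]
contact_force: [-0.6, -0.8, 0.3]
grip_width: 0.997
t: 12.75
position: [0.6411, -0.0236, -0.0325]
tool_rot: [0.638, 0.77, 0.001, 0.001]
contact_force: [-1.2, 0.7, 5.9]
grip_width: 0.448
t: 13.58
position: [0.641, -0.0236, 0.0668]
tool_rot: [0.638, 0.77, 0.001, 0.001]
contact_force: [-0.5, 0.0, -3.2]
grip_width: 0.443
turn [ 0.002  0.002 -1.33 ]
turn [ 0.002 -0.002  1.811]
shift [-0.3319 -0.1517  0.0014] pos [ 0.641  -0.0236  0.0668] t 13.58 q [-0.44  0.5   0.54  1.59 -0.27  1.13  0.35] f [-0.5  0.  -3.2] w 0.443
```

About 3 N, so this is the light one. I'm carrying it to the tray.

```bash

python3 -m pendant '[[[-0.01,-0.0045,0],[0,0,0]],[[-0.02,-0.009,0],[0,0,0]],[[-0.03,-0.0137,0],[0,0,0]],[[-0.035,-0.016,0],[0,0,0]],[[-0.035,-0.016,0],[0,0,0]],[[-0.035,-0.016,0],[0,0,0]],[[-0.035,-0.016,0],[0,0,0]],[[-0.035,-0.016,0],[0,0,0]],[[-0.035,-0.016,0],[0,0,0]],[[-0.03,-0.0137,0],[0,0,0]]]'
python3 -m pendant '[[[-0.02,-0.009,0],[0,0,0]],[[-0.012,-0.0055,0],[0,0,0]],[[0,0,0],[0,0,-0.1]],[[0,0,0],[0,0,-0.12]],[[0,0,0],[0,0,-0.12]],[[0,0,0],[0,0,-0.12]],[[0,0,0],[0,0,-0.12]],[[0,0,0],[0,0,-0.12]],[[0,0,0],[0,0,-0.12]],[[0,0,0],[0,0,-0.12]]]'
python3 -m pendant '[[[0,0,0],[0,0,-0.12]],[[0,0,0],[0,0,-0.12]],[[0,0,0],[0,0,-0.1]],[[0,0,0],[0,0,-0.05]],[[0,0,0],[0,0,0]],[[0,0,0],[0,0,0]]]'
python3 plan.py .554 -.378 .065 87
```

```text
t: 14.42
position: [0.5589, -0.3472, 0.064]
tool_rot: [0.638, 0.77, -0.001, -0.001]
contact_force: [0.3, -0.3, -2.8]
grip_width: 0.45
t: 15.25
position: [0.5532, -0.377, 0.0642]
tool_rot: [0.216, 0.976, 0.001, -0.001]
contact_force: [-0.3, 0.3, -1.9]
grip_width: 0.45
t: 15.75
position: [0.5533, -0.3774, 0.0646]
tool_rot: [0.027, 1.0, 0.001, -0.001]
contact_force: [-0.2, 0.6, -2.5]
grip_width: 0.451
turn [ 0.001 -0.001 -0.002]
turn [-2.00e-03 -2.00e-03  3.14e+00]
shift [-0.0008 -0.0006 -0.0004] pos [ 0.5533 -0.3774  0.0646] t 15.75 q [ 0.29  0.53  0.33  1.49 -0.18  1.15  2.17] f [-0.2  0.6 -2.5] w 0.451
```

```bash

python3 -m pendant '[[[0,0,0.015],[0,0,0]],[[0,0,0.02],[0,0,0]],[[0,0,0.02],[0,0,0]],[[0,0,0.012],[0,0,0]],[[0,0,0.008],[0,0,0]],[[0,0,0.006],[0,0,0]],[[0,0,0.004],[0,0,0]],[[0,0,0.003],[0,0,0]],[[0,0,0],[0,0,0]]]'
python3 -m pendant '[[[0,0,0.002],[0,0,0]],[[0,0,0],[0,0,0]]]'
python3 -m pendant '[[[0,0,0.001],[0,0,0]],[[0,0,0],[0,0,0]]]'
```

```text
t: 16.5
position: [0.5537, -0.3781, -0.0225]
tool_rot: [0.026, 1.0, 0.0, 0.0]
contact_force: [-0.0, 0.3, -2.7]
grip_width: 0.446
t: 16.67
position: [0.5539, -0.3782, -0.0242]
tool_rot: [0.026, 1.0, -0.0, 0.0]
contact_force: [-0.1, -0.3, -2.6]
grip_width: 0.449
t: 16.83
position: [0.5537, -0.3781, -0.0254]
tool_rot: [0.026, 1.0, -0.0, 0.0]
contact_force: [0.3, -0.6, -1.9]
grip_width: 0.451
```

```bash

python3 -m pendant '[[[0,0,0.001],[0,0,0]],[[0,0,0],[0,0,0]]]'
python3 -m pendant '[[[0,0,0.001],[0,0,0]],[[0,0,0],[0,0,0]]]'
python3 -m pendant '[[[0,0,0.0007],[0,0,0]],[[0,0,0],[0,0,0]]]'
```

```text
t: 17.0
position: [0.5536, -0.378, -0.0266]
tool_rot: [0.026, 1.0, 0.0, 0.0]
contact_force: [-0.5, 0.0, -2.7]
grip_width: 0.45
t: 17.17
position: [0.5537, -0.3782, -0.0274]
tool_rot: [0.026, 1.0, -0.0, 0.0]
contact_force: [-0.9, -0.4, -1.3]
grip_width: 0.449
t: 17.33
position: [0.5537, -0.3782, -0.0274]
tool_rot: [0.026, 1.0, 0.0, 0.0]
contact_force: [-2.0, 2.1, 5.7]
grip_width: 0.446
```

```bash

python3 -m pendant '[[[0,0,0],[0,0,0]],[[0,0,0],[0,0,0]],[[0,0,0],[0,0,0]],[[0,0,0],[0,0,0]],[[0,0,0],[0,0,0]]]' -0.5
python3 -m pendant '[[[0,0,-0.01],[0,0,0]],[[0,0,-0.02],[0,0,0]],[[0,0,-0.025],[0,0,0]],[[0,0,-0.025],[0,0,0]],[[0,0,-0.01],[0,0,0]],[[0,0,0],[0,0,0]],[[0,0,0],[0,0,0]]]'
python3 - <<'E'
from h import *
for n in ['top','scene']:
    c=camera(n); save(c,n+'4.png')
    for r in trace(n,'anvil_a')[:5]:
            P,u,v=pts(c,r['region'])
            top=P[P[:,2]>np.percentile(P[:,2],90)-.004]
            (cx,cy),sz,a=cv2.minAreaRect(top[:,:2].astype(np.float32)*1000)
            print(n,round(r['score'],2),'rect',round(cx),round(cy),np.round(sz),round(a,1),'z',np.round(np.percentile(P[:,2],[5,50,95]),3),c['frame'][r['region']].mean(0).round())
E
python3 plan.py .459 -.019 .055 4.3
```

```text
t: 17.75
position: [0.5536, -0.3781, -0.0283]
tool_rot: [0.026, 1.0, 0.0, 0.0]
contact_force: [-0.4, -0.2, -0.2]
grip_width: 0.749
t: 18.33
position: [0.5538, -0.3781, 0.0621]
tool_rot: [0.026, 1.0, -0.0, 0.0]
contact_force: [-0.7, 1.4, -1.5]
grip_width: 0.748
top 0.95 rect 276 -276 [ 35. 120.] 61.7 z [0.007 0.019 0.022] [19. 53. 25.]
top 0.93 rect 551 -378 [ 40. 129.] 87.0 z [0.015 0.024 0.028] [48. 48. 53.]
top 0.77 rect 459 -20 [ 40. 129.] 4.6 z [0.015 0.019 0.022] [94. 93. 99.]
top 0.59 rect 583 -188 [128.  40.] 86.2 z [0.013 0.019 0.022] [107.  64.  32.]
top 0.33 rect 525 421 [161.  41.] 70.5 z [0.008 0.101 0.382] [36. 43. 58.]
scene 0.87 rect 460 -21 [ 42. 129.] 4.1 z [0.001 0.02  0.022] [106. 107. 113.]
scene 0.77 rect 585 -189 [129.  41.] 86.7 z [0.005 0.02  0.022] [158.  72.  16.]
scene 0.49 rect 390 -296 [  6. 367.] 75.2 z [0.002 0.02  0.344] [26. 74. 34.]
turn [-1.000e-03 -3.000e-03  1.443e+00]
turn [ 3.000e-03 -1.000e-03 -1.699e+00]
shift [0.1126 0.3531 0.0059] pos [ 0.5529 -0.3775  0.0602] t 18.53 q [ 0.29  0.54  0.33  1.5  -0.19  1.14  2.17] f [-0.7  0.2 -0.6] w 0.752
```

View pics/scene4.png

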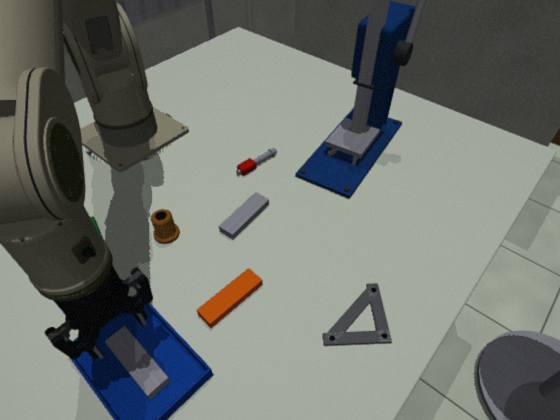

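The hollow bar lies flat in the tray (scene about 135,360; top at z 0.025). Back to the solid bar.

```bash

python3 -m pendant '[[[0.006,0.018,0],[0,0,0]],[[0.0115,0.036,0],[0,0,0]],[[0.0115,0.036,0],[0,0,0]],[[0.0115,0.036,0],[0,0,0]],[[0.0115,0.036,0],[0,0,0]],[[0.0115,0.036,0],[0,0,0]],[[0.0115,0.036,0],[0,0,0]],[[0.0115,0.036,0],[0,0,0]],[[0.0115,0.036,0],[0,0,0]],[[0.0115,0.036,0],[0,0,0]]]' -1
python3 -m pendant '[[[0.003,0.011,0],[0,0,0.12]],[[0,0,0],[0,0,0.12]],[[0,0,0],[0,0,0.12]],[[0,0,0],[0,0,0.12]],[[0,0,0],[0,0,0.12]],[[0,0,0],[0,0,0.12]],[[0,0,0],[0,0,0.12]],[[0,0,0],[0,0,0.12]],[[0,0,0],[0,0,0.12]],[[0,0,0],[0,0,0.12]]]'
python3 -m pendant '[[[0,0,0],[0,0,0.12]],[[0,0,0],[0,0,0.12]],[[0,0,0],[0,0,0]],[[0,0,0],[0,0,0]]]'
python3 plan.py .4595 -.020 -.0346 4.3
```

```text
t: 19.37
position: [0.461, -0.0292, 0.0612]
tool_rot: [0.026, 1.0, -0.0, -0.0]
contact_force: [0.7, 1.0, -0.3]
grip_width: 0.996
t: 20.2
position: [0.4593, -0.0197, 0.0611]
tool_rot: [0.589, 0.808, -0.0, -0.0]
contact_force: [0.2, 0.0, -0.1]
grip_width: 0.998
t: 20.53
position: [0.4595, -0.0196, 0.0613]
tool_rot: [0.678, 0.735, -0.0, -0.0]
contact_force: [0.3, 0.8, 0.3]
grip_width: 0.999
turn [-0.001  0.     0.007]
turn [-0.000e+00 -1.000e-03 -3.135e+00]
shift [-0.0004  0.0001  0.0959] pos [ 0.4595 -0.0196  0.0613] t 20.53 q [-0.28  0.09  0.23  2.05 -0.02  1.01  0.05] f [0.3 0.8 0.3] w 0.999
```

```bash

python3 -m pendant '[[[0,0,0.02],[0,0,0.007]],[[0,0,0.025],[0,0,0]],[[0,0,0.02],[0,0,0]],[[0,0,0.012],[0,0,0]],[[0,0,0.01],[0,0,0]],[[0,0,0.008],[0,0,0]],[[0,0,0],[0,0,0]]]'
python3 -m pendant '[[[0,0,0],[0,0,0]],[[0,0,0],[0,0,0]],[[0,0,0],[0,0,0]],[[0,0,0],[0,0,0]],[[0,0,0],[0,0,0]],[[0,0,0],[0,0,0]]]' 1
python3 -m pendant '[[[0,0,0],[0,0,0]],[[0,0,-0.003],[0,0,0]],[[0,0,-0.006],[0,0,0]],[[0,0,-0.01],[0,0,0]],[[0,0,-0.02],[0,0,0]],[[0,0,-0.02],[0,0,0]],[[0,0,-0.02],[0,0,0]],[[0,0,0],[0,0,-0.073]],[[0,0,0],[0,0,0]],[[0,0,0],[0,0,0]]]'
python3 plan.py .5278 .2085 .044 8.5
```

```text
t: 21.12
position: [0.459, -0.0197, -0.0345]
tool_rot: [0.681, 0.732, -0.001, -0.001]
contact_force: [0.3, 0.2, -0.3]
grip_width: 1.004
t: 21.62
position: [0.4604, -0.0195, -0.0324]
tool_rot: [0.681, 0.732, 0.001, 0.0]
contact_force: [-2.5, -0.1, 6.4]
grip_width: 0.451
t: 22.45
position: [0.4595, -0.0196, 0.0459]
tool_rot: [0.655, 0.756, -0.0, -0.0]
contact_force: [-0.7, 0.5, -7.5]
grip_width: 0.451
turn [-0.    -0.    -0.006]
turn [-0.     0.     3.136]
shift [0.2161 0.1    0.002 ] pos [ 0.4595 -0.0196  0.0459] t 22.45 q [-0.27  0.11  0.23  2.06 -0.03  0.97  0.11] f [-0.7  0.5 -7.5] w 0.451
```

```bash

python3 -m pendant '[[[0.012,0.006,0],[0,0,-0.006]],[[0.025,0.012,0],[0,0,0]],[[0.025,0.012,0],[0,0,0]],[[0.025,0.012,0],[0,0,0]],[[0.025,0.012,0],[0,0,0]],[[0.025,0.012,0],[0,0,0]],[[0.025,0.012,0],[0,0,0]],[[0.025,0.012,0],[0,0,0]],[[0.015,0.008,0],[0,0,0]],[[0.0075,0.0033,0],[0,0,0]]]'
python3 -m pendant '[[[0,0,0],[0,0,0]],[[0,0,0],[0,0,0]]]'
python3 plan.py .5287 .2026 -.015 8.5
python3 - <<'E'
from h import *
c=camera('wrist'); save(c,'w5.png'); P,u,v=pts(c)
o=np.array([.5112,.3193]);ax=np.array([-.1478,.989]);ay=np.array([-.989,-.1478])
q=np.c_[(P[:,:2]-o)@ax,(P[:,:2]-o)@ay,P[:,2]]*1000
for nm,a,b,xl,xh in [('bed',8,16,-160,-40),('plate',48,58,-60,40),('bartop',90,106,-190,-30)]:
    m=(q[:,2]>a)&(q[:,2]<b)&(q[:,0]>xl)&(q[:,0]<xh)&(abs(q[:,1])<90); s=q[m]
    if len(s)>30: print(nm,len(s),np.percentile(s,[1,50,99],axis=0).round(1).tolist(),cv2.minAreaRect(s[:,:2].astype(np.float32)))
E
```

```text
t: 23.28
position: [0.5281, 0.2061, 0.0447]
tool_rot: [0.651, 0.759, -0.0, -0.001]
contact_force: [-0.5, -0.0, -8.1]
grip_width: 0.449
t: 23.45
position: [0.5281, 0.2019, 0.0449]
tool_rot: [0.652, 0.758, -0.001, -0.0]
contact_force: [-1.2, -1.6, -8.6]
grip_width: 0.454
turn [-0.002  0.001  0.001]
turn [-2.000e-03 -3.000e-03 -3.141e+00]
shift [0.0006 0.0008 0.0599] pos [0.5281 0.2019 0.0449] t 23.45 q [-0.52  0.33  0.09  1.79 -0.03  1.02 -0.27] f [-1.2 -1.6 -8.6] w 0.454
bed 26493 [[-146.0, -72.8, 10.2], [-82.1, -6.5, 11.8], [-42.8, 74.3, 13.5]] ((-94.29261779785156, 0.9399337768554688), (150.6298065185547, 108.48356628417969), 89.96448516845703)
plate 20647 [[-43.6, -47.8, 51.1], [-25.1, 0.9, 52.8], [-8.3, 49.6, 54.4]] ((-25.883913040161133, 0.9039840698242188), (36.24165344238281, 100.54459381103516), 0.13418442010879517)
bartop 29092 [[-159.3, -23.3, 94.6], [-101.0, 1.4, 96.8], [-54.1, 25.8, 103.8]] ((-107.36615753173828, 2.3172531127929688), (112.6790542602539, 63.890159606933594), 13.536211013793945)
```

View pics/w5.png

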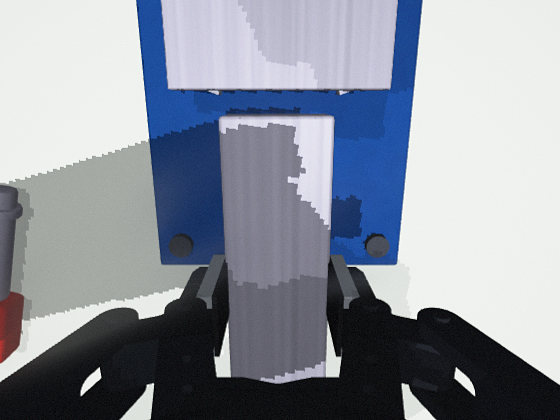

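The bar is square to the press and on its centre line. Its front edge is about 9 mm short of the ram plate. The fixed plate and bed measure within 1 mm of my model. Lowering now.

```bash

python3 -m pendant '[[[0,0,0.01],[0,0,0]],[[0,0,0.014],[0,0,0]],[[0,0,0.014],[0,0,0]],[[0,0,0.01],[0,0,0]],[[0,0,0.007],[0,0,0]],[[0,0,0.004],[0,0,0]],[[0,0,0.002],[0,0,0]],[[0,0,0],[0,0,0]],[[0,0,0.002],[0,0,0]],[[0,0,0],[0,0,0]]]'
python3 -m pendant '[[[0,0,0.001],[0,0,0]],[[0,0,0],[0,0,0]]]'
python3 -m pendant '[[[0,0,0.001],[0,0,0]],[[0,0,0],[0,0,0]]]'
```

```text
t: 24.33
position: [0.5291, 0.2028, -0.0169]
tool_rot: [0.652, 0.758, 0.0, 0.0]
contact_force: [0.0, 0.2, -8.9]
grip_width: 0.449
t: 24.5
position: [0.5289, 0.2027, -0.018]
tool_rot: [0.652, 0.758, 0.0, 0.0]
contact_force: [-1.0, -0.3, -8.3]
grip_width: 0.446
t: 24.67
position: [0.5288, 0.2027, -0.0192]
tool_rot: [0.652, 0.758, 0.0, -0.0]
contact_force: [-0.6, -0.1, -8.7]
grip_width: 0.447
```

```bash

python3 -m pendant '[[[0,0,0.001],[0,0,0]],[[0,0,0],[0,0,0]]]'
python3 -m pendant '[[[0,0,0.0008],[0,0,0]],[[0,0,0],[0,0,0]]]'
```

```text
t: 24.83
position: [0.5289, 0.2027, -0.0202]
tool_rot: [0.652, 0.758, 0.0, 0.0]
contact_force: [-0.5, -0.2, -7.3]
grip_width: 0.451
t: 25.0
position: [0.529, 0.2027, -0.0202]
tool_rot: [0.652, 0.758, 0.0, -0.0]
contact_force: [-4.6, -1.3, 3.2]
grip_width: 0.448
```

```bash

python3 -m pendant '[[[0.003,0,-0.0005],[0,0,0]],[[0.004,0,0],[0,0,0]],[[0.004,0,0],[0,0,0]],[[0.003,0,0],[0,0,0]],[[0,0,0],[0,0,0]]]'
python3 -m pendant '[[[0.004,0,0],[0,0,0]],[[0.004,0,0],[0,0,0]],[[0.003,0,0],[0,0,0]],[[0,0,0],[0,0,0]]]'
python3 -m pendant '[[[0.004,0,0],[0,0,0]],[[0.004,0,0],[0,0,0]],[[0.004,0,0],[0,0,0]],[[0.003,0,0],[0,0,0]],[[0,0,0],[0,0,0]]]'
python3 plan.py .5287 .2026 -.015 8.5
```

```text
t: 25.42
position: [0.527, 0.2178, -0.0202]
tool_rot: [0.652, 0.758, 0.001, 0.0]
contact_force: [0.3, 0.6, -2.0]
grip_width: 0.453
t: 25.75
position: [0.5252, 0.2284, -0.0202]
tool_rot: [0.652, 0.758, 0.0, -0.0]
contact_force: [0.8, -0.8, 1.1]
grip_width: 0.45
t: 26.17
position: [0.523, 0.2429, -0.0203]
tool_rot: [0.652, 0.758, 0.0, 0.0]
contact_force: [0.7, -3.0, 2.8]
grip_width: 0.448
turn [ 0.001 -0.     0.002]
turn [ 1.000e-03  1.000e-03 -3.139e+00]
shift [-0.0407 -0.0004 -0.0053] pos [ 0.523   0.2429 -0.0203] t 26.17 q [-0.57  0.44  0.07  1.8  -0.04  0.9  -0.33] f [ 0.7 -3.   2.8] w 0.448
```

```bash

python3 -m pendant '[[[0,0,0],[0,0,0]],[[0,0,0],[0,0,0]],[[0,0,0],[0,0,0]],[[0,0,0],[0,0,0]]]' -0.4
python3 -m pendant '[[[-0.01,0,0],[0,0,0]],[[-0.01,0,0],[0,0,0]],[[-0.01,0,0],[0,0,0]],[[-0.01,0,0],[0,0,0]],[[-0.008,0,0.003],[0,0,-0.001]],[[0,0,0],[0,0,0]]]'
python3 -m pendant '[[[0,0,0],[0,0,0]],[[0,0,0],[0,0,0]],[[0,0,0],[0,0,0]],[[0,0,0],[0,0,0]],[[0,0,0],[0,0,0]]]' 1
python3 plan.py .5287 .2026 -.015 8.5
```

```text
t: 26.5
position: [0.5226, 0.2426, -0.0205]
tool_rot: [0.652, 0.758, 0.0, -0.0]
contact_force: [-0.5, 0.7, -0.2]
grip_width: 0.702
t: 27.0
position: [0.5304, 0.1916, -0.024]
tool_rot: [0.653, 0.757, -0.001, 0.0]
contact_force: [0.4, -0.7, -1.5]
grip_width: 0.702
t: 27.42
position: [0.5301, 0.1951, -0.0232]
tool_rot: [0.652, 0.759, 0.0, 0.0]
contact_force: [-0.9, -1.5, 5.2]
grip_width: 0.453
turn [ 0.    -0.     0.003]
turn [ 0.000e+00  1.000e-03 -3.139e+00]
shift [ 0.0076 -0.0003 -0.0082] pos [ 0.5301  0.1951 -0.0232] t 27.42 q [-0.51  0.42  0.09  1.84 -0.05  0.89 -0.25] f [-0.9 -1.5  5.2] w 0.453
```

```bash

python3 -m pendant '[[[0.003,0,-0.0005],[0,0,0]],[[0.004,0,0],[0,0,0]],[[0.004,0,0],[0,0,0]],[[0.004,0,0],[0,0,0]],[[0,0,0],[0,0,0]]]'
python3 -m pendant '[[[0.004,0,0],[0,0,0]],[[0.004,0,0],[0,0,0]],[[0.004,0,0],[0,0,0]],[[0.003,0,0],[0,0,0]],[[0,0,0],[0,0,0]]]'
python3 -m pendant '[[[0.004,0,0],[0,0,0]],[[0.004,0,0],[0,0,0]],[[0.004,0,0],[0,0,0]],[[0.003,0,0],[0,0,0]],[[0,0,0],[0,0,0]]]'
python3 plan.py .5287 .2026 -.015 8.5
```

```text
t: 27.83
position: [0.5273, 0.2111, -0.0232]
tool_rot: [0.651, 0.759, 0.0, -0.0]
contact_force: [-0.1, 0.8, -2.1]
grip_width: 0.45
t: 28.25
position: [0.525, 0.2259, -0.0232]
tool_rot: [0.651, 0.759, 0.0, -0.0]
contact_force: [-0.2, 1.6, -3.2]
grip_width: 0.454
t: 28.67
position: [0.5228, 0.2406, -0.0231]
tool_rot: [0.651, 0.759, 0.0, -0.0]
contact_force: [0.4, 1.7, -5.0]
grip_width: 0.454
turn [-0.    -0.001  0.004]
turn [ 2.000e-03 -0.000e+00 -3.138e+00]
shift [-0.0385  0.     -0.0081] pos [ 0.5228  0.2406 -0.0231] t 28.67 q [-0.57  0.44  0.07  1.81 -0.04  0.9  -0.33] f [ 0.4  1.7 -5. ] w 0.454
```

```bash

python3 -m pendant '[[[0.003,0,0.0004],[0,0,0]],[[0.003,0,0],[0,0,0]],[[0,0,0],[0,0,0]]]'
python3 -m pendant '[[[0.002,0,0],[0,0,0]],[[0,0,0],[0,0,0]]]'
python3 -m pendant '[[[0.002,0,0],[0,0,0]],[[0,0,0],[0,0,0]]]'
python3 plan.py .5287 .2026 -.015 8.5
```

```text
t: 28.92
position: [0.5225, 0.2457, -0.0232]
tool_rot: [0.652, 0.758, 0.0, 0.0]
contact_force: [1.0, -0.5, -2.0]
grip_width: 0.455
t: 29.08
position: [0.5223, 0.2472, -0.0232]
tool_rot: [0.652, 0.758, 0.0, 0.0]
contact_force: [0.7, -3.0, 0.1]
grip_width: 0.454
t: 29.25
position: [0.522, 0.2493, -0.0232]
tool_rot: [0.652, 0.758, 0.0, 0.0]
contact_force: [1.2, -3.8, 1.2]
grip_width: 0.451
turn [ 0.001 -0.     0.003]
turn [ 0.000e+00  1.000e-03 -3.139e+00]
shift [-0.0472 -0.0004 -0.0082] pos [ 0.522   0.2493 -0.0232] t 29.25 q [-0.58  0.44  0.07  1.8  -0.04  0.9  -0.34] f [ 1.2 -3.8  1.2] w 0.451
```

```bash

python3 -m pendant '[[[0.001,0,0],[0,0,0]],[[0,0,0],[0,0,0]]]'
python3 -m pendant '[[[0.001,0,0],[0,0,0]],[[0,0,0],[0,0,0]]]'
python3 -m pendant '[[[0.001,0,0],[0,0,0]],[[0,0,0],[0,0,0]]]'
python3 -m pendant '[[[0.001,0,0],[0,0,0]],[[0,0,0],[0,0,0]]]'
```

```text
t: 29.42
position: [0.5218, 0.2501, -0.0232]
tool_rot: [0.652, 0.758, 0.0, 0.0]
contact_force: [1.7, -3.7, 1.8]
grip_width: 0.451
t: 29.58
position: [0.5217, 0.251, -0.0232]
tool_rot: [0.652, 0.758, 0.0, 0.0]
contact_force: [1.2, -5.1, 2.5]
grip_width: 0.448
t: 29.75
position: [0.5215, 0.252, -0.0232]
tool_rot: [0.652, 0.758, 0.0, 0.0]
contact_force: [2.2, -5.0, 2.7]
grip_width: 0.453
t: 29.92
position: [0.5214, 0.2527, -0.0233]
tool_rot: [0.652, 0.758, -0.0, 0.0]
contact_force: [0.4, -5.4, 4.0]
grip_width: 0.45
```

```bash

python3 -m pendant '[[[0.001,0,-0.0002],[0,0,0]],[[0,0,0],[0,0,0]]]'
python3 -m pendant '[[[0.001,0,0],[0,0,0]],[[0,0,0],[0,0,0]]]'
python3 - <<'E'
from h import *
c=camera('wrist'); save(c,'w6.png'); P,u,v=pts(c)
o=np.array([.5112,.3193]);ax=np.array([-.1478,.989]);ay=np.array([-.989,-.1478])
q=np.c_[(P[:,:2]-o)@ax,(P[:,:2]-o)@ay,P[:,2]]*1000
m=(q[:,2]>48)&(q[:,2]<57)&(abs(q[:,1])<60)&(q[:,0]>-70)&(q[:,0]<60);print('plate front',np.percentile(q[m],[.5,1],axis=0).round(1))
c=camera('top');P,u,v=pts(c)
q=np.c_[(P[:,:2]-o)@ax,(P[:,:2]-o)@ay,P[:,2]]*1000
E
```

```text
t: 30.08
position: [0.5214, 0.2527, -0.0232]
tool_rot: [0.652, 0.758, -0.0, 0.001]
contact_force: [2.2, -7.4, 2.7]
grip_width: 0.449
t: 30.25
position: [0.5214, 0.2527, -0.0232]
tool_rot: [0.652, 0.758, -0.001, 0.001]
contact_force: [1.1, -11.1, 4.5]
grip_width: 0.45
plate front [[-61.7 -48.2  50.9]
 [-56.9 -47.7  51.2]]
```

The TCP has stopped at y=0.2527 (predicted 0.252) and the force is rising. One more nudge to confirm, then release.

```bash

python3 -m pendant '[[[0.001,0,0],[0,0,0]],[[0.001,0,0],[0,0,0]],[[0,0,0],[0,0,0]]]'
python3 -m pendant '[[[0,0,0],[0,0,0]],[[0,0,0],[0,0,0]],[[0,0,0],[0,0,0]],[[0,0,0],[0,0,0]]]' -0.4
python3 -m pendant '[[[-0.01,0,0],[0,0,0]],[[-0.02,0,0],[0,0,0]],[[-0.02,0,0],[0,0,0]],[[-0.02,0,0],[0,0,0]],[[-0.01,0,-0.005],[0,0,0]],[[0,0,-0.03],[0,0,0]],[[0,0,-0.035],[0,0,0]],[[-0.02,0,-0.035],[0,0,0]],[[-0.02,0,-0.02],[0,0,0]],[[0,0,0],[0,0,0]]]'
python3 - <<'E'
from h import *
o=np.array([.5112,.3193]);ax=np.array([-.1478,.989]);ay=np.array([-.989,-.1478])
for n in ('wrist','top'):
  c=camera(n); save(c,n+'7.png'); P,u,v=pts(c)
  q=np.c_[(P[:,:2]-o)@ax,(P[:,:2]-o)@ay,P[:,2]]*1000
  for nm,a,b,xl,xh in [('bed',8,16,-160,-90),('plate',48,58,-60,40),('bartop',27,35,-120,-45)]:
    m=(q[:,2]>a)&(q[:,2]<b)&(q[:,0]>xl)&(q[:,0]<xh)&(abs(q[:,1])<80); s=q[m]
    if len(s)>30: print(n,nm,len(s),np.percentile(s,[1,50,99],axis=0).round(1).tolist(),cv2.minAreaRect(s[:,:2].astype(np.float32)))
E
```

```text
t: 30.6
position: [0.5214, 0.2526, -0.0232]
tool_rot: [0.653, 0.758, -0.002, 0.001]
contact_force: [0.7, -17.3, 7.2]
grip_width: 0.451
t: 30.93
position: [0.5202, 0.2583, -0.0231]
tool_rot: [0.651, 0.759, 0.0, -0.0]
contact_force: [-1.0, -0.3, -0.7]
grip_width: 0.696
t: 31.77
position: [0.5423, 0.1349, 0.1075]
tool_rot: [0.653, 0.757, 0.003, 0.003]
contact_force: [0.1, -1.3, -0.4]
grip_width: 0.698
wrist bed 16954 [[-148.4, -72.3, 10.0], [-117.2, 1.0, 11.8], [-90.4, 73.8, 13.7]] ((-119.56546020507812, 0.7910232543945312), (58.84035110473633, 150.36007690429688), 0.025621457025408745)
wrist bartop 3075 [[-84.0, -18.9, 28.4], [-70.3, 0.6, 31.8], [-56.8, 20.3, 33.5]] ((-70.29019165039062, 0.7686767578125), (27.746620178222656, 40.139034271240234), 0.13725551962852478)
top plate 945 [[-42.4, -48.2, 48.3], [1.0, 5.8, 51.7], [38.9, 49.9, 56.3]] ((-2.320301055908203, 0.6451644897460938), (84.54949951171875, 99.97769165039062), 0.02499869465827942)
```

View pics/wrist7.png

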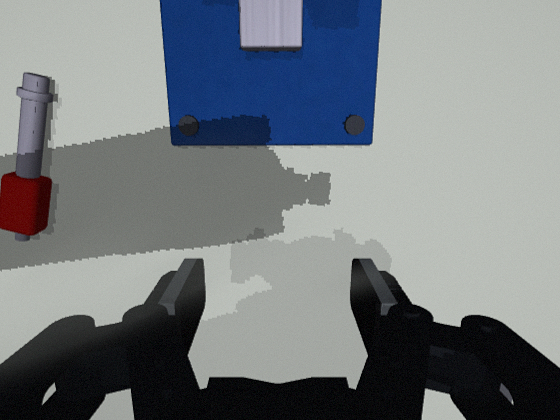

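The wrist view shows the bar's rear at (270,47), centred on the bed. It measures x≈-84 to -85 mm, which is home, with 0.1° of yaw. Last check is the bystanders and the tray, then I'll hand in.

```bash
python3 - <<'E'
from h import *
for n in ('top','scene'):
  c=camera(n)
  for t in ['insert','pin','gusset','anvil_a']:
    for r in trace(n,t)[:1 if t!='anvil_a' else 4]:
      P,u,v=pts(c,r['region']);top=P[P[:,2]>np.percentile(P[:,2],90)-.004]
      (x,y),sz,a=cv2.minAreaRect(top[:,:2].astype(np.float32)*1000);print(n,t,round(r['score'],2),round(x),round(y),np.round(sz),round(a,1))
s=env.sense();print(s['t'],s['contact_force'].round(1),abs(s['qvel']).max())
env.sign_off()
E
```

```text
top insert 0.62 361 -165 [38. 39.] 70.6
top anvil_a 0.75 552 -378 [ 40. 129.] 86.9
top anvil_a 0.7 582 -188 [129.  38.] 85.9
top anvil_a 0.66 266 -283 [ 40. 128.] 72.5
scene insert 0.7 364 -165 [40. 41.] 47.9
scene pin 0.81 354 131 [118.  30.] 85.9
scene gusset 0.58 778 -63 [121. 121.] 43.4
scene anvil_a 0.78 585 -189 [128.  41.] 85.3
scene anvil_a 0.73 554 -378 [ 40. 130.] 86.8
scene anvil_a 0.69 521 259 [39. 53.] 6.5
scene anvil_a 0.69 267 -284 [ 40. 134.] 71.8
32.3667 [-0.2 -0.3  0.4] 0.0038408540960187566
the job is handed in; nothing more can be done
```

The job is done and handed in at about 32 s: the hollow bar lies flat in the blue tray, and the solid bar is home in the press.

- **Weighing:** I lifted both bars. The nearer one read about 7.7 N (roughly 0.79 kg), so it is the solid one. The farther one read about 2.5–3 N, so it is the hollow one. The solid bar was set back on the bench until the hollow one was in the tray.
- **Hollow bar:** the last check measured it lying flat and centred in the tray.
- **Solid bar:** I set it on the bed in front of the ram plate, slid it in between the guides, re-gripped its rear and pushed. It stopped moving at the expected spot while the push force rose from 5 to 17 N. Its rear edge measures -84 mm against -85 mm expected, on the centre line and square.
- **Bystanders:** the insert, pin and gusset are within about 3 mm of where they started, which is camera noise. The top camera found neither the pin nor the gusset in the last check, so those two rest on the scene camera.
- **Height disagreement:** the reported tool height did not match the cameras. The fingertips were about 42 mm higher than reported, so the first grasp closed on air above the bar. I corrected for this in every later move.
- **Brief hard contact:** while I set the solid bar back on the bench, the force reached about 24 N (26 N in all), below both limits.

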